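# Fetch the honey from behind the jars

## Robot

A 7-joint arm with a two-finger parallel gripper is mounted at the origin on a cart in front of the work surface, level with it; the furniture and walls round the work are solid. World frame = base frame: x ahead of the robot, y to its left, z up, the work surface at z = 0. Lengths are in m, angles in rad, forces in N, time in s.
With the tool pointing down it reaches from about 0.425 to 1.025 m from the base axis. Payload 9.4 kg.
Tool frame: the origin (TCP) lies at the very end of the fingers, on their centre line; the grasp point (between the pads) lies 19 mm behind it; z points along the fingers, y is the line along which they close (so a half turn about z gives the same grasp; the last joint's range is limited). The gripper opens to 93 mm and grips with 3 to 60 N. Pads are 15 mm wide; open, the fingers measure 128 mm over their backs; the gripper's body (75 mm by 188 mm) begins 65 mm behind the grasp point.
Start: joints at [-1.346, 0.599, -0.003, 1.599, 0.002, 0.943, -0.08], TCP at [0.216, 0.692, 0.219] pointing down, gripper open.
Joint ranges: [-2.57, 2.57], [-0.35, 1.97], [-1.29, 1.29], [0.11, 2.56], [-1.05, 4.19], [0.11, 1.86], [-2.63, 2.63]. Speed limits (rad/s): [2.22, 2.22, 3.01, 3.01, 3.14, 3.14, 3.14].

## Interface

Orientations are given as a unit quaternion [x, y, z, w].
In Python, from cell import sensors, read_camera, ticket gives the robot as it stands.
- The arm moves only by the tool send_rows, never from a script. Its arguments are lists of equal length, an entry for each row: "travel": the shift along the world's x, y, z in cm, a list of three; "roll": the turn about the world's z in degrees. In form: {"travel": [[tx, ty, tz], ...], "roll": [roll, ...]}. A call has 1 to 12 rows; each row is the pose to reach, as a shift and turn from the pose commanded when the call began; what a row does not reach only later rows make up. A row lasts 1/12 s, in which the tool goes at most 41.7 mm and 7.16 degrees, less where a joint would pass 70% of its speed; a pose out of reach is approached as far as the arm can. A call with a gripper value outside its range is refused whole. "fingers" is the opening, from -1 (shut) to 1 (fully open), set as the call begins (left out, the last holds). The fingers move at their own pace and stop on an object; "squeeze" is the grip in N (left out, the last holds). Time passes only in rows, so rows that repeat a pose let the fingers close. It gives the time, the measured TCP pose, the force, the opening and the grip force at its end, in the units of the state.
- sensors.sense(): the state, without advancing time (a new reading comes with each control period).
- read_camera(name): name is "scene" or "top"; returns a dict with "image" (480x640x3 uint8, red, green, blue), "fovy" (degrees; the focal length in pixels is half the picture's height over the tangent of half this angle, whatever the lens; pixels are square), "cx", "cy" (the principal point, pixels), "camera_from_world" (4x4, takes a point from world to camera coordinates). Camera axes: x right, y down, z forward; pixel columns grow to the right and rows downward; lengths in m; the calibration is good to about 2 mm. A picture is of the moment at which its call begins. There is no depth.
- ticket.sign_off(): hands the job in; it is judged then, once.
The state is a dict: "time_s": time; "joint_positions": joint angles; "joint_vel": joint speeds; "effort": joint torques, N m; "eef_pos": TCP position; "tool_rot": TCP orientation; "wrist_force": force on the tool from outside, world axes, zero at the start; "wrist_torque": the same for the moment, N m; "opening": opening from 0.0 (shut) to 1.0 (fully open); "finger_force": force on a finger pad.
Only numpy, scipy, OpenCV 4.12 (cv2) and the standard library are available. Lean on these libraries where they do the work, as an engineer would, in place of code of your own. Each camera call takes 0.05 s, during which the arm holds its last target. There are 200 camera calls.

## Task

I want the honey from the back of the wooden condiment stand, but the salt shaker and the two spice jars hem it in: first set all three of them on the black ribbed mat, then put the honey jar in the middle of the blue coaster, and only then put the salt and the two spice jars back on the stand, each on the very spot where it stood at the start. Keep everything upright and leave the mug, the tumbler and the kitchen timer alone.

Things in the scene. Friction and masses are not known exactly. Their poses are not given: they have to be found in the camera images.
- honey: the thing to fetch: glass jar of pale honey with a white lid with a small dark tag on it, nearly round: 58 mm along its own x, 62 mm along its own y, 99 mm high, up to 0.6 kg; its own x lies across the stand (along the stand's y) at the start. Origin at the centre of its underside, z up.
- salt: salt shaker, clear glass with a grey domed top: 44 mm across up to 74 mm high, the dome above narrowing to 34 mm, 90 mm high in all, 0.1 kg, round; its yaw does not matter. Origin at the centre of its underside, z up.
- brown_spice: spice jar with a dark-brown lid whose top is speckled grey-brown, and a brown label, round, 42 mm across (lid 43 mm), 96 mm high, 0.11 kg; its yaw does not matter. Origin at the centre of its underside, z up.
- green_spice: spice jar with a dark lid that has a green top, and a green label, round, 42 mm across (lid 44 mm), 105 mm high, 0.11 kg; its yaw does not matter. Origin at the centre of its underside, z up.
- stand: fixed wooden stand: base x -95..+60, y -100..+100 mm, top at z = 12 mm; upright panel x +48..+58, y -50..+50 mm, top at z = 70 mm. On flush cork discs at (x, y): honey at (10, 0) mm, the other three at (-62, 0), (0, 68), (0, -68) mm, who stands where changes each time. Origin on the worktop; +x points to the panel (away from the robot), z up.
- mat: fixed black rubber mat with light-grey ribs, the side area: 95 mm (its x) by 240 mm (its y), 6 mm thick (top at z = +6 mm). Origin at the centre of its underside, z up. It and the coaster lie nearer the robot than the stand and swap sides from time to time.
- coaster: fixed round blue coaster with a white ring, 90 mm across, 8 mm thick (top at z = +8 mm), the honey's target. Origin at the centre of its underside, z up.
- mug: bystander, not to be moved: pale greyish mug with a handle, 88 x 116 mm, 90 mm high, behind the stand. Origin at the centre of its underside, z up.
- tumbler: bystander, not to be moved: clear glass tumbler, 81 mm across, 91 mm high, behind the stand. Origin at the centre of its underside, z up.
- timer: bystander, not to be moved: round kitchen timer, pink dome on a white base, 67 mm across, 56 mm high, behind the stand. Origin at the centre of its underside, z up.
Mind the look-alikes: they are no part of the job. Leave any purple look-alike of the salt alone. Leave any purple look-alike of the honey alone.

How it is judged:
By the outcome, as a careful person would: the job done as asked, in the order asked, and still so for the second after the job is handed in, with the robot touching nothing.
It also fails if it takes over 136 s, if anything falls off the work surface, if the arm or the gripper's body presses on something with over 40 N, if the wrist force passes 120 N, or if a joint passes its speed limit or range.

## Working session

There is one attempt and no reset: what is moved stays moved. The work goes in short steps, Python scripts to look and compute and a tool call to move; the robot and the scene stay as the last step left them, time stands still between calls to the robot, and variables do not carry over. Pictures are saved under pics/ and viewed, at most 14 in all, crops included, and the job is handed in when it is done.

Besides the shell and the picture viewer there is one more tool, called after ">>>" as name(argument=value, ...) on one line, values as JSON. send_rows: Moves the arm, as the interface text tells. Its arguments: {"type":"object","properties":{"travel":{"type":"array"},"roll":{"type":"array"},"fingers":{"type":"number"},"squeeze":{"type":"number"}},"required":["travel","roll"]}

```bash
mkdir -p pics
cat > h.py <<'E'
import numpy as np, cv2
from cell import sensors, read_camera, ticket
def cam(n,save=None):
    c=read_camera(n)
    c['f']=240/np.tan(np.radians(c['fovy'])/2)
    if save: cv2.imwrite(f'pics/{save}.png',c['image'][:,:,::-1])
    return c
def ray(c,u,v):
    T=np.array(c['camera_from_world']);R=T[:3,:3];o=-R.T@T[:3,3]
    d=R.T@np.array([(u-c['cx'])/c['f'],(v-c['cy'])/c['f'],1]);return o,d
def onz(c,u,v,z):
    o,d=ray(c,u,v);return o+d*(z-o[2])/d[2]
def proj(c,p):
    T=np.array(c['camera_from_world']);q=T[:3,:3]@np.array(p)+T[:3,3]
    return q[:2]/q[2]*c['f']+[c['cx'],c['cy']]
E
python3 - <<'E'
from h import *
for n in('top','scene'):
    c=cam(n,n+'0');print(n,c['fovy'],c['cx'],c['cy'],ray(c,320,240))
s=sensors.sense();print(s)
E
```

```text
top 47.43813791610238 309.1133382790486 243.05179525964633 (array([ 0.446701  , -0.02045906,  0.89242454]), array([ 0.21481467, -0.02957866, -0.97642623]))
scene 45.94421103765988 310.87016584468466 237.72570167947433 (array([ 0.18811412, -0.82542613,  0.57316959]), array([ 0.42875725,  0.74836369, -0.50635479]))
{'time_s': 0.1, 'joint_positions': array([-1.34569091,  0.60006976, -0.00254605,  1.60004777,  0.0017971 ,
        0.94291709, -0.07975308]), 'joint_vel': array([ 7.43309769e-04, -2.98718986e-04, -2.18183363e-05, -3.91498024e-03,
       -8.55111926e-04,  2.87996809e-03,  2.39144523e-04]), 'effort': array([ 5.31710044e-03, -7.66556311e+01,  1.50221743e+00, -2.52937514e+01,
       -5.22854284e-02,  1.34699044e-02,  5.89713204e-05]), 'eef_pos': array([0.21538174, 0.69180248, 0.21782925]), 'tool_rot': array([ 1.50278248e-01,  9.88643480e-01, -7.18567634e-04, -4.36183368e-05]), 'wrist_force': array([-0.00417012, -0.03212689,  0.05852109]), 'wrist_torque': array([ 0.01664116, -0.03461732,  0.08195735]), 'finger_force': 0.0, 'opening': 0.9996779833520167}
```

View pics/top0.png

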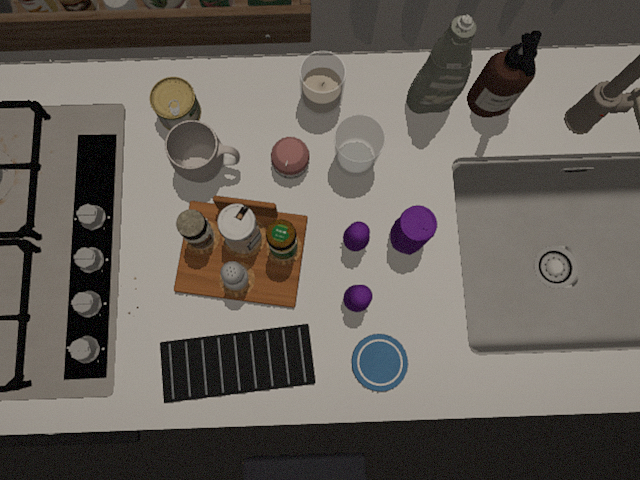

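View pics/scene0.png

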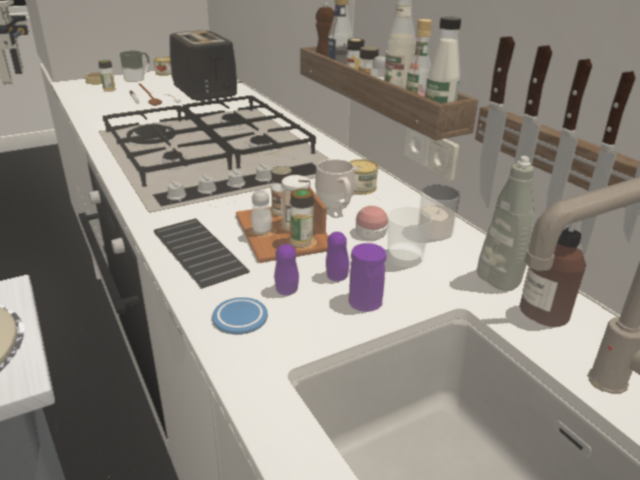

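The top view shows brown at (192,225), honey (237,225), green (282,235) and salt (235,277) on the stand. The mat is at (237,362), the coaster at (380,362), and the purple look-alikes at (357,237), (358,298) and (413,230).

Run:
```python
from h import *
c=cam('top');im=c['image'];hsv=cv2.cvtColor(im,cv2.COLOR_RGB2HSV)
def W(pts,z): return np.array([onz(c,u,v,z)[:2] for u,v in pts])
def big(m,roi):
    k=np.zeros_like(m);x0,y0,x1,y1=roi;k[y0:y1,x0:x1]=m[y0:y1,x0:x1]
    return max(cv2.findContours(k,cv2.RETR_EXTERNAL,cv2.CHAIN_APPROX_NONE)[0],key=cv2.contourArea)[:,0,:]
def rect(p): r=cv2.minAreaRect((p*1000).astype(np.float32));return np.round(r[0],1),np.round(r[1],1),round(r[2],2)
m=cv2.inRange(hsv,(95,100,50),(115,255,255));b=big(m,(340,320,420,400))
w=W(b,.008);print('coaster',rect(w),cv2.minEnclosingCircle((w*1000).astype(np.float32)))
g=cv2.cvtColor(im,cv2.COLOR_RGB2GRAY)
m=cv2.morphologyEx(cv2.inRange(g,0,140),cv2.MORPH_CLOSE,np.ones((5,5)));b=big(m,(145,315,330,410));print('mat',rect(W(b,.006)))
m=cv2.inRange(hsv,(4,90,50),(20,255,255));m=cv2.morphologyEx(m,cv2.MORPH_CLOSE,np.ones((5,5)));b=big(m,(165,190,320,315))
w=W(b,.012)
# edge lines: front, left, right by pixel selection
f=b[(b[:,1]>285)&(b[:,0]>185)&(b[:,0]<290)];l=b[(b[:,0]<190)&(b[:,1]>255)&(b[:,1]<288)];r=b[(b[:,0]>292)&(b[:,1]>222)&(b[:,1]<298)]
L=[]
for q in(f,l,r):
    vx,vy,x,y=cv2.fitLine((W(q,.012)*1000).astype(np.float32),cv2.DIST_HUBER,0,.01,.01).ravel();L.append((vx,vy,x,y));print(len(q),np.degrees(np.arctan2(vy,vx)),x,y)
def X(a,b): t=np.linalg.solve(np.array([[a[0],-b[0]],[a[1],-b[1]]]),[b[2]-a[2],b[3]-a[3]]);return np.array([a[2]+t[0]*a[0],a[3]+t[0]*a[1]])
A,B=X(L[0],L[1]),X(L[0],L[2]);print('front corners',A,B,np.linalg.norm(A-B))
y=(A-B)/np.linalg.norm(A-B);x=np.array([y[1],-y[0]]);O=(A+B)/2+95*x
print('stand',O,np.degrees(np.arctan2(x[1],x[0])))
for n,dx,dy,z in(('honey',10,0,.111),('salt',-62,0,.1),('L',0,68,.108),('R',0,-68,.117)):
    p=O+dx*x+dy*y;print(n,p.round(1),'pix top',proj(c,[*p/1000,z]).round(1))
big4=cv2.resize(im[185:315,165:325],None,fx=5,fy=4.6,interpolation=cv2.INTER_CUBIC)
cv2.imwrite('pics/crop.png',cv2.resize(im[190:310,170:320],None,fx=5,fy=5,interpolation=cv2.INTER_CUBIC)[:,:,::-1])
```

```text
coaster (array([ 441. , -133.1]), array([85.6, 86.8]), 87.09) ((440.7315673828125, -133.33541870117188), 44.0675163269043)
mat (array([447.3,  92. ]), array([ 98.3, 240.9]), 4.93)
104 80.3786 547.2463 89.66653
32 -9.86878 595.79425 187.47139
75 -9.605887 608.2632 -13.675622
front corners [564.74207 192.87343] [531.9179     -0.7547226] 196.39064
stand [641.99365   80.181335] -9.621404
honey [651.9  78.5] pix top [236.1 220.8]
salt [580.9  90.5] pix top [229.2 269.7]
L [653.4 147.2] pix top [189.9 221.8]
R [630.6  13.1] pix top [280.5 232.4]
```

View pics/crop.png

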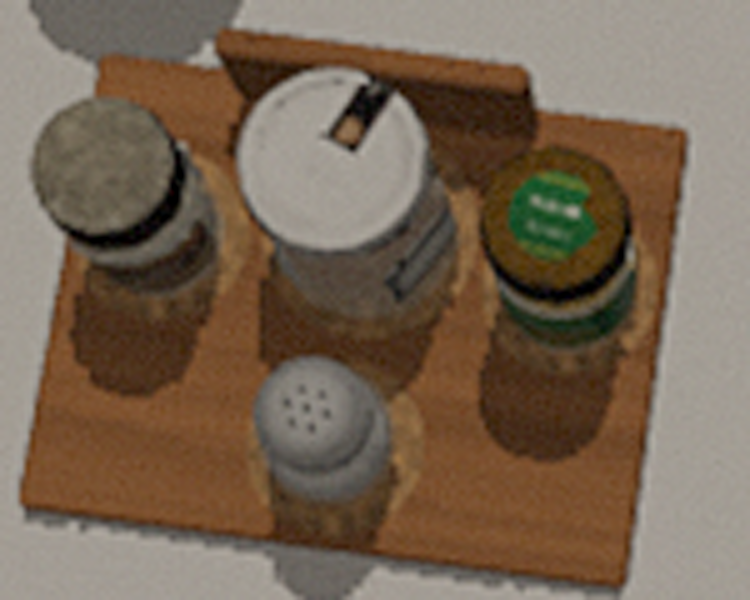

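>>> send_rows(travel=[[36.6, -60.3, -2], [36.6, -60.3, -2], [36.6, -60.3, -2], [36.6, -60.3, -2], [36.6, -60.3, -2], [36.6, -60.3, -2], [36.6, -60.3, -2], [36.6, -60.3, -2], [36.6, -60.3, -2], [36.6, -60.3, -2], [36.6, -60.3, -2], [36.6, -60.3, -2]], roll=[7.7, 7.7, 7.7, 7.7, 7.7, 7.7, 7.7, 7.7, 7.7, 7.7, 7.7, 7.7], fingers=0.5, squeeze=15)

```text
time_s: 1.15
eef_pos: [0.4755, 0.2631, 0.2044]
tool_rot: [0.084, 0.997, 0.0, 0.0]
wrist_force: [1.3, -0.3, -0.1]
opening: 0.752
finger_force: 0.0
```

>>> send_rows(travel=[[10.55, -17.45, -2], [10.55, -17.45, -2], [10.55, -17.45, -2], [10.55, -17.45, -2], [10.55, -17.45, -2], [10.55, -17.45, -2], [10.55, -17.45, -2], [10.55, -17.45, -2]], roll=[0, 0, 0, 0, 0, 0, 0, 0])

```text
time_s: 1.82
eef_pos: [0.5799, 0.0908, 0.1842]
tool_rot: [0.084, 0.996, 0.0, -0.0]
wrist_force: [0.0, 0.2, 0.1]
opening: 0.745
finger_force: 0.0
```

Run:
```python
from h import *
s=sensors.sense();print(s['eef_pos'],s['tool_rot'],s['joint_positions'])
c=cam('scene','s1')
for n,p in dict(salt=(.581,.0886,.102),honey=(.6514,.0784,.111),brown=(.6515,.1466,.108),green=(.6276,.013,.117)).items(): print(n,proj(c,p),proj(c,[p[0],p[1],.012]))
x0,y0=220,150
cv2.imwrite('pics/s1c.png',cv2.resize(c['image'][150:270,220:370],None,fx=5,fy=5,interpolation=cv2.INTER_CUBIC)[:,:,::-1])
```

```text
[0.57993907 0.09075997 0.18416679] [ 8.37841434e-02  9.96483837e-01  1.34833983e-04 -4.02722803e-04] [-0.23536748  0.4755458  -0.02313543  1.95476902  0.01540887  0.71211502
  1.13542317]
salt [262.19453087 190.08902264] [263.72124664 230.6730811 ]
honey [297.03707506 180.8212004 ] [297.18912741 225.03316857]
brown [281.89581225 169.86591316] [282.64051871 211.34430665]
green [301.75846293 193.38735503] [301.70179794 242.20928747]
```

View pics/s1c.png

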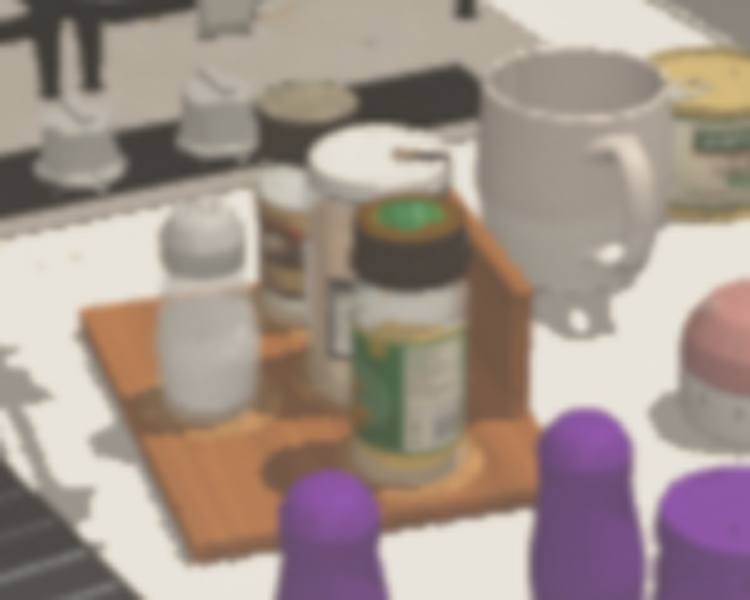

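>>> send_rows(travel=[[0, 0, -4], [0, 0, -8], [0, 0, -11], [0, 0, -13], [0, 0, -14.4], [0, 0, -14.4], [0, 0, -14.4], [0, 0, -14.4]], roll=[0, 0, 0, 0, 0, 0, 0, 0])

```text
time_s: 2.53
eef_pos: [0.5806, 0.0917, 0.0414]
tool_rot: [0.083, 0.997, 0.0, 0.0]
wrist_force: [0.6, -0.3, 0.7]
opening: 0.745
finger_force: 0.0
```

>>> send_rows(travel=[[0, 0, 0], [0, 0, 0], [0, 0, 0], [0, 0, 0], [0, 0, 0], [0, 0, 0], [0, 0, 0], [0, 0, 0]], roll=[0, 0, 0, 0, 0, 0, 0, 0], fingers=-1, squeeze=10)

```text
time_s: 3.2
eef_pos: [0.5805, 0.0903, 0.0407]
tool_rot: [0.084, 0.996, -0.0, 0.0]
wrist_force: [-0.8, -1.1, 5.9]
opening: 0.447
finger_force: 10.0
```

>>> send_rows(travel=[[0, 0, 2], [0, 0, 5], [0, 0, 8], [-2, 0, 9], [-5, 0, 9], [-8, 0, 9], [-11, 0, 9], [-12.5, 0, 9], [-12.5, 0, 8], [-12.5, 0, 6], [-12.5, 0, 4], [-12.5, 0, 3]], roll=[0, 0, 0, 0, 0, 0, 0, 0, 0, 0, 0, 0])

```text
time_s: 4.2
eef_pos: [0.4548, 0.0905, 0.0689]
tool_rot: [0.083, 0.997, -0.0, -0.001]
wrist_force: [0.3, -0.5, -1.4]
opening: 0.445
finger_force: 10.0
```

>>> send_rows(travel=[[0, 0, -1.5], [0, 0, -2.5], [0, 0, -3.0], [0, 0, -3.4], [0, 0, -3.5], [0, 0, -3.5], [0, 0, -3.5], [0, 0, -3.5]], roll=[0, 0, 0, 0, 0, 0, 0, 0])

```text
time_s: 4.87
eef_pos: [0.4556, 0.0905, 0.036]
tool_rot: [0.084, 0.996, 0.0, 0.0]
wrist_force: [0.1, 0.8, -0.5]
opening: 0.449
finger_force: 10.0
```

>>> send_rows(travel=[[0, 0, -0.1], [0, 0, -0.1], [0, 0, -0.1], [0, 0, -0.1]], roll=[0, 0, 0, 0])

```text
time_s: 5.2
eef_pos: [0.4556, 0.0905, 0.0347]
tool_rot: [0.084, 0.996, 0.0, 0.0]
wrist_force: [0.3, -1.0, 4.4]
opening: 0.445
finger_force: 10.0
```

>>> send_rows(travel=[[0, 0, 0], [0, 0, 0], [0, 0, 0], [0, 0, 0], [0, 0, 0]], roll=[0, 0, 0, 0, 0], fingers=0.5)

```text
time_s: 5.62
eef_pos: [0.4553, 0.0905, 0.0344]
tool_rot: [0.084, 0.997, -0.0, -0.0]
wrist_force: [-0.4, 0.1, -0.6]
opening: 0.734
finger_force: 0.0
```

>>> send_rows(travel=[[0, 0, 4], [0, 0, 8], [0, 0, 12], [0, 0, 15], [4, 1, 15], [8, 2, 15], [12, 3, 15], [16, 4, 15], [19.7, 5.6, 15], [19.7, 5.6, 15], [19.7, 5.6, 15], [19.7, 5.6, 15]], roll=[0, 0, -7, -14, -21, -28, -35, -42, -49, -56, -63, -70])

```text
time_s: 6.62
eef_pos: [0.6524, 0.1467, 0.1836]
tool_rot: [0.642, 0.767, -0.001, -0.0]
wrist_force: [-0.1, 0.7, 0.7]
opening: 0.751
finger_force: 0.0
```

Run:
```python
from h import *
s=sensors.sense();print(s['eef_pos'])
c=cam('top')
im=cv2.imread('pics/top0.png')
for z in(0,.045,.09): print(z,[onz(c,u,v,z)[:2].round(3) for u,v in((195,182),(168,150),(219,150),(195,122))])
cv2.imwrite('pics/mug.png',cv2.resize(im[110:260,140:300],None,fx=4,fy=4,interpolation=cv2.INTER_CUBIC))
```

```text
[0.65236955 0.1466789  0.18355045]
0 [array([0.752, 0.162]), array([0.812, 0.21 ]), array([0.809, 0.121]), array([0.862, 0.163])]
0.045 [array([0.736, 0.153]), array([0.793, 0.198]), array([0.79 , 0.114]), array([0.841, 0.154])]
0.09 [array([0.721, 0.144]), array([0.775, 0.187]), array([0.772, 0.107]), array([0.82 , 0.145])]
```

View pics/mug.png

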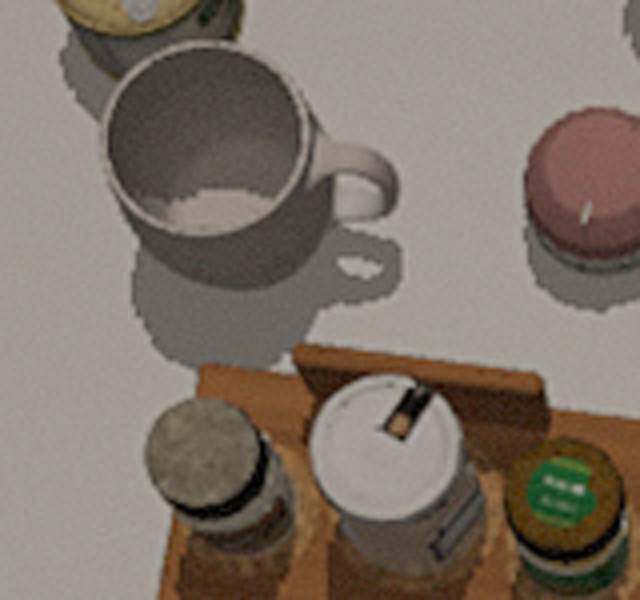

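Mug's near rim is at about x = 0.738, so there is room for the back finger.

>>> send_rows(travel=[[-0.1, 0, 0], [-0.1, 0, 0], [-0.1, 0, -2], [-0.1, 0, -4], [-0.1, 0, -7], [-0.1, 0, -10], [-0.1, 0, -12.5], [-0.1, 0, -13.5], [-0.1, 0, -13.9], [-0.1, 0, -13.9], [-0.1, 0, -13.9], [-0.1, 0, -13.9]], roll=[-7, -14, -20, -20, -20, -20, -20, -20, -20, -20, -20, -20])

```text
time_s: 7.67
eef_pos: [0.6523, 0.1466, 0.0471]
tool_rot: [0.764, 0.646, 0.001, 0.0]
wrist_force: [-0.3, -0.1, -0.4]
opening: 0.753
finger_force: 0.0
```

>>> send_rows(travel=[[0, 0, 0], [0, 0, 0], [0, 0, 0], [0, 0, 0], [0, 0, 0], [0, 0, 0], [0, 0, 0], [0, 0, 0]], roll=[0, 0, 0, 0, 0, 0, 0, 0], fingers=-1, squeeze=10)

```text
time_s: 8.33
eef_pos: [0.6514, 0.1466, 0.0457]
tool_rot: [0.764, 0.646, 0.0, -0.0]
wrist_force: [-1.5, 0.6, 5.9]
opening: 0.466
finger_force: 10.0
```

>>> send_rows(travel=[[0, 0, 2], [0, 0, 5], [0, 0, 8], [-2, 0.3, 9], [-5, 0.7, 9], [-8, 1, 9], [-11, 1.5, 9], [-14.5, 1.8, 9], [-17.5, 2.1, 8], [-20, 2.5, 6], [-20.6, 2.5, 4], [-20.6, 2.5, 2.5]], roll=[0, 0, 0, 0, 0, 0, 0, 0, 0, 0, 0, 0])

```text
time_s: 9.33
eef_pos: [0.4425, 0.1717, 0.0696]
tool_rot: [0.763, 0.646, -0.001, -0.0]
wrist_force: [0.4, -0.5, -1.2]
opening: 0.464
finger_force: 10.0
```

>>> send_rows(travel=[[0, 0, -1.5], [0, 0, -2.2], [0, 0, -2.8], [0, 0, -3.1], [0, 0, -3.1], [0, 0, -3.1], [0, 0, -3.1]], roll=[0, 0, 0, 0, 0, 0, 0])

```text
time_s: 9.92
eef_pos: [0.4457, 0.1715, 0.0398]
tool_rot: [0.764, 0.645, 0.0, 0.0]
wrist_force: [0.2, 0.4, -0.9]
opening: 0.465
finger_force: 10.0
```

>>> send_rows(travel=[[0, 0, 0], [0, 0, 0], [0, 0, 0], [0, 0, 0], [0, 0, 0]], roll=[0, 0, 0, 0, 0], fingers=0.5)

```text
time_s: 10.33
eef_pos: [0.4454, 0.1715, 0.0396]
tool_rot: [0.764, 0.646, 0.0, 0.0]
wrist_force: [-0.1, 0.2, -0.4]
opening: 0.739
finger_force: 0.0
```

>>> send_rows(travel=[[0, 0, 4], [0, 0, 8], [1, -1, 12], [4, -3.5, 14.5], [7, -6, 14.5], [10, -8.6, 14.5], [13, -11.2, 14.5], [16, -14, 14.5], [18.2, -15.85, 14.5], [18.2, -15.85, 14.5], [18.2, -15.85, 14.5], [18.2, -15.85, 14.5]], roll=[0, 0, 0, 0, 0, 0, 0, 0, 0, 0, 0, 0])

```text
time_s: 11.33
eef_pos: [0.6264, 0.0134, 0.184]
tool_rot: [0.764, 0.645, -0.0, -0.001]
wrist_force: [0.1, 1.0, -0.9]
opening: 0.753
finger_force: 0.0
```

>>> send_rows(travel=[[0, 0, -3], [0, 0, -6], [0, 0, -9], [0, 0, -12], [0, 0, -13.5], [0, 0, -13.9], [0, 0, -13.9], [0, 0, -13.9], [0, 0, -13.9]], roll=[0, 0, 0, 0, 0, 0, 0, 0, 0])

```text
time_s: 12.08
eef_pos: [0.6279, 0.0135, 0.0469]
tool_rot: [0.764, 0.646, 0.001, 0.001]
wrist_force: [-0.3, 1.1, -0.3]
opening: 0.747
finger_force: 0.0
```

>>> send_rows(travel=[[0, 0, 0], [0, 0, 0], [0, 0, 0], [0, 0, 0], [0, 0, 0], [0, 0, 0], [0, 0, 0], [0, 0, 0]], roll=[0, 0, 0, 0, 0, 0, 0, 0], fingers=-1, squeeze=10)

```text
time_s: 12.75
eef_pos: [0.6276, 0.013, 0.0457]
tool_rot: [0.764, 0.646, 0.0, 0.0]
wrist_force: [0.2, 0.3, 4.9]
opening: 0.47
finger_force: 10.0
```

>>> send_rows(travel=[[0, 0, 2], [0, 0, 5], [0, 0, 8], [-2, 0, 9], [-5, 0, 9], [-8, 0, 9], [-11, 0, 9], [-14, 0, 9], [-16.5, 0, 8], [-17.3, 0, 6], [-17.3, 0, 4], [-17.3, 0, 2.5]], roll=[0, 0, 0, 0, 0, 0, 0, 0, 0, 0, 0, 0])

```text
time_s: 13.75
eef_pos: [0.4533, 0.0131, 0.0696]
tool_rot: [0.764, 0.646, -0.0, -0.0]
wrist_force: [0.2, 0.4, -0.8]
opening: 0.474
finger_force: 10.0
```

>>> send_rows(travel=[[0, 0, -1.5], [0, 0, -2.2], [0, 0, -2.8], [0, 0, -3.1], [0, 0, -3.1], [0, 0, -3.1], [0, 0, -3.1]], roll=[0, 0, 0, 0, 0, 0, 0])

```text
time_s: 14.33
eef_pos: [0.4546, 0.013, 0.0398]
tool_rot: [0.764, 0.646, 0.0, 0.0]
wrist_force: [0.3, -0.4, -1.1]
opening: 0.47
finger_force: 10.0
```

>>> send_rows(travel=[[0, 0, 0], [0, 0, 0], [0, 0, 0], [0, 0, 0], [0, 0, 0]], roll=[0, 0, 0, 0, 0], fingers=0.5)

```text
time_s: 14.75
eef_pos: [0.4544, 0.013, 0.0395]
tool_rot: [0.764, 0.646, 0.0, 0.0]
wrist_force: [0.2, -0.1, -0.4]
opening: 0.736
finger_force: 0.0
```

>>> send_rows(travel=[[0, 0, 4], [0, 0, 8], [1, 0.2, 12], [4, 1.2, 14.5], [8, 2.6, 14.5], [12, 4, 14.5], [16, 5.4, 14.5], [19.6, 6.6, 14.5], [19.6, 6.6, 14.5], [19.6, 6.6, 14.5], [19.6, 6.6, 14.5], [19.6, 6.6, 14.5]], roll=[0, 0, 7, 14, 21, 28, 35, 42, 49, 56, 63, 70], fingers=0.8)

```text
time_s: 15.75
eef_pos: [0.6501, 0.0789, 0.184]
tool_rot: [0.252, 0.968, -0.0, -0.0]
wrist_force: [0.1, -0.6, 0.1]
opening: 0.895
finger_force: 0.0
```

Run:
```python
from h import *
c=cam('top','top2')
```

```text
(no output)
```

View pics/top2.png

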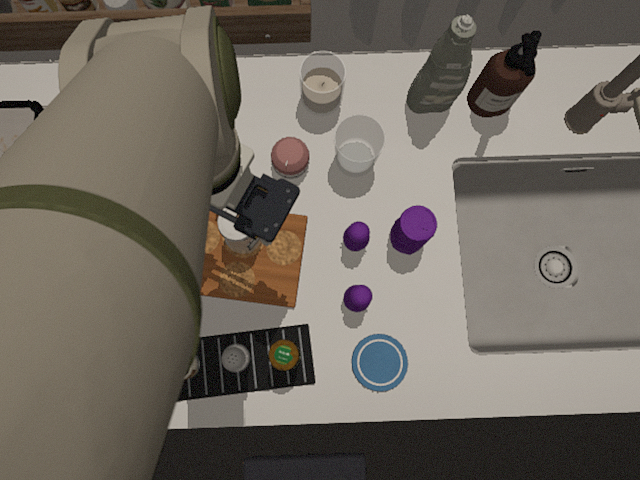

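Salt (235,358) and green (284,355) stand upright on the mat. Brown is mostly hidden under the arm, with its edge visible at (194,368).

>>> send_rows(travel=[[0.1, 0, 0], [0.1, 0, 0], [0.1, 0, 0], [0.1, 0, -3], [0.1, 0, -6], [0.1, 0, -9], [0.1, 0, -12], [0.1, 0, -13.5], [0.1, 0, -13.9], [0.1, 0, -13.9], [0.1, 0, -13.9], [0.1, 0, -13.9]], roll=[7, 14, 20, 20, 20, 20, 20, 20, 20, 20, 20, 20])

```text
time_s: 16.8
eef_pos: [0.6522, 0.0791, 0.0469]
tool_rot: [0.084, 0.996, 0.0, 0.001]
wrist_force: [-0.5, 0.4, 0.1]
opening: 0.902
finger_force: 0.0
```

>>> send_rows(travel=[[0, 0, 0], [0, 0, 0], [0, 0, 0], [0, 0, 0], [0, 0, 0], [0, 0, 0], [0, 0, 0], [0, 0, 0]], roll=[0, 0, 0, 0, 0, 0, 0, 0], fingers=-1, squeeze=30)

```text
time_s: 17.47
eef_pos: [0.6515, 0.0786, 0.046]
tool_rot: [0.084, 0.996, -0.0, 0.0]
wrist_force: [-1.0, -2.3, 6.2]
opening: 0.65
finger_force: 30.0
```

>>> send_rows(travel=[[0, 0, 1], [0, 0, 3], [0, 0, 6], [0, 0, 9], [0, 0, 12], [0, 0, 14], [0, 0, 14], [0, 0, 14]], roll=[0, 0, 0, 0, 0, 0, 0, 0])

```text
time_s: 18.13
eef_pos: [0.6514, 0.0792, 0.1861]
tool_rot: [0.083, 0.997, 0.0, 0.001]
wrist_force: [-1.0, -0.1, -4.0]
opening: 0.649
finger_force: 30.0
```

>>> send_rows(travel=[[-1, -1, 0], [-3, -3, 0], [-5.5, -5.5, 0], [-8, -8, 0], [-10.5, -10.5, 0], [-13, -13, 0], [-15.5, -15.5, 0], [-18, -18, 0], [-20, -20, 0], [-21, -21.1, 0], [-21, -21.1, 0], [-21, -21.1, 0]], roll=[0, 0, 0, 0, 0, 0, 0, 0, 0, 0, 0, 0])

```text
time_s: 19.13
eef_pos: [0.44, -0.1323, 0.1843]
tool_rot: [0.084, 0.996, 0.0, -0.001]
wrist_force: [0.1, 1.4, -4.7]
opening: 0.651
finger_force: 30.0
```

>>> send_rows(travel=[[0, 0, -3], [0, 0, -6], [0, 0, -9], [0, 0, -11], [0, 0, -12], [0, 0, -12], [0, 0, -12], [0, 0, -12]], roll=[0, 0, 0, 0, 0, 0, 0, 0])

```text
time_s: 19.8
eef_pos: [0.4419, -0.1315, 0.0656]
tool_rot: [0.083, 0.997, 0.0, 0.0]
wrist_force: [0.4, -0.1, -4.1]
opening: 0.65
finger_force: 30.0
```

Run:
```python
from h import *
print(sensors.sense()['eef_pos'])
c=cam('top','top3'); d=cam('scene')
a=cv2.resize(c['image'][300:420,300:440],(560,480),interpolation=cv2.INTER_CUBIC)
b=cv2.resize(d['image'][190:350,160:320],(480,480),interpolation=cv2.INTER_CUBIC)[:, :240]
cv2.imwrite('pics/c3.png',np.hstack([a,b])[:,:,::-1])
for z in(.03,.05,.129): print(proj(c,[.441,-.133,z]),proj(d,[.441,-.133,z]))
```

```text
[ 0.44191376 -0.13154858  0.06558103]
[380.82783214 361.73537116] [240.50426946 301.47933723]
[382.56133339 361.76423404] [239.827466  291.2390006]
[390.29677297 361.89302946] [236.99806078 248.4288439 ]
```

View pics/c3.png

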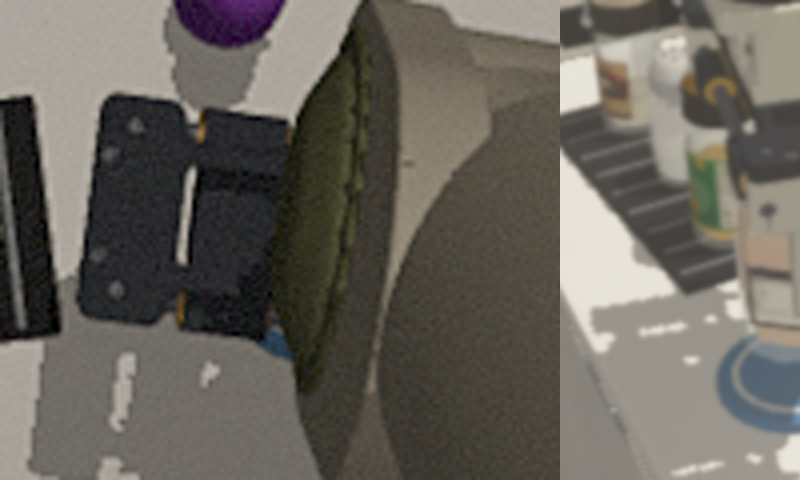

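Brown, salt and green stand upright on the mat in the scene view. The honey hangs over the coaster.

>>> send_rows(travel=[[0, -0.1, -1], [0, -0.1, -1.8], [0, -0.1, -2.2], [0, -0.1, -2.4], [0, -0.1, -2.4], [0, -0.1, -2.4], [0, -0.1, -2.4]], roll=[0, 0, 0, 0, 0, 0, 0])

```text
time_s: 20.48
eef_pos: [0.4414, -0.1331, 0.0418]
tool_rot: [0.084, 0.996, -0.0, 0.0]
wrist_force: [-1.6, -0.1, 5.0]
opening: 0.653
finger_force: 30.0
```

>>> send_rows(travel=[[0, 0, 0], [0, 0, 0], [0, 0, 0], [0, 0, 0], [0, 0, 0]], roll=[0, 0, 0, 0, 0], fingers=0.8)

```text
time_s: 20.9
eef_pos: [0.4414, -0.133, 0.0414]
tool_rot: [0.084, 0.997, -0.0, 0.0]
wrist_force: [0.5, -0.6, 0.6]
opening: 0.896
finger_force: 0.0
```

>>> send_rows(travel=[[0, 0, 3], [0, 0, 6], [0, 0, 9], [0, 0, 12], [0, 0, 14.5], [1, 8, 14.5], [1, 12, 14.5], [1, 16, 14.5], [1, 20, 14.5], [1, 22.3, 14.5], [1, 22.3, 14.5], [1, 22.3, 14.5]], roll=[0, 0, 0, 0, 0, 0, 0, 0, 0, 0, 0, 0])

```text
time_s: 21.9
eef_pos: [0.4513, 0.0945, 0.1864]
tool_rot: [0.08, 0.997, 0.001, 0.0]
wrist_force: [-0.7, 0.3, -0.7]
opening: 0.898
finger_force: 0.0
```

Run:
```python
from h import *
print(sensors.sense()['eef_pos'])
c=cam('top','top4')
cv2.imwrite('pics/c4.png',cv2.resize(c['image'][300:410,300:450],None,fx=5,fy=5,interpolation=cv2.INTER_CUBIC)[:,:,::-1])
for z in(.008,.107): print((proj(c,[.441,-.133,z])-[300,300])*5+2)
```

```text
[0.45129286 0.0944655  0.18640683]
[397.05774011 310.52564972]
[441.93120061 311.27279493]
```

View pics/c4.png

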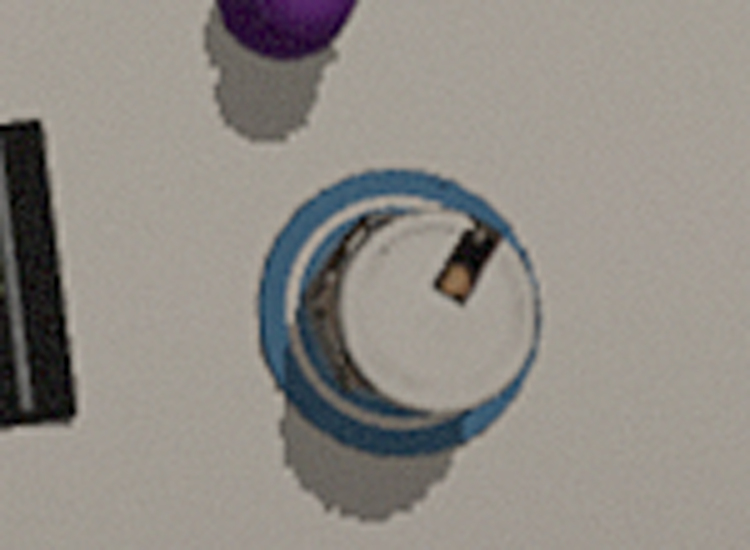

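The honey lid is centred at (440,312) in the crop, against (442,311) predicted, so it is in the middle of the coaster. Now the return, starting with the salt.

>>> send_rows(travel=[[0.4, -0.3, -3], [0.4, -0.3, -3], [0.4, -0.3, -3], [0.4, -0.3, -3], [0.4, -0.3, -3], [0.4, -0.3, -3]], roll=[0, 0, 0, 0, 0, 0], fingers=0.2, squeeze=10)

```text
time_s: 22.45
eef_pos: [0.4556, 0.0866, 0.1573]
tool_rot: [0.084, 0.996, 0.0, 0.001]
wrist_force: [-0.6, -1.4, 0.2]
opening: 0.605
finger_force: 0.0
```

>>> send_rows(travel=[[0, 0.35, 0], [0, 0.35, -3], [0, 0.35, -6], [0, 0.35, -9], [0, 0.35, -11.3], [0, 0.35, -12.2], [0, 0.35, -12.2], [0, 0.35, -12.2], [0, 0.35, -12.2]], roll=[0, 0, 0, 0, 0, 0, 0, 0, 0])

```text
time_s: 23.2
eef_pos: [0.4559, 0.0906, 0.0356]
tool_rot: [0.084, 0.996, 0.0, 0.001]
wrist_force: [0.2, 0.0, 0.3]
opening: 0.601
finger_force: 0.0
```

>>> send_rows(travel=[[0, 0, 0], [0, 0, 0], [0, 0, 0], [0, 0, 0], [0, 0, 0], [0, 0, 0]], roll=[0, 0, 0, 0, 0, 0], fingers=-1, squeeze=10)

```text
time_s: 23.7
eef_pos: [0.4558, 0.0904, 0.0352]
tool_rot: [0.084, 0.996, 0.0, 0.001]
wrist_force: [-1.1, -1.5, 8.6]
opening: 0.444
finger_force: 10.0
```

>>> send_rows(travel=[[0, 0, 2], [0, 0, 5], [0, 0, 7], [2, 0, 8], [5, 0, 8], [8, 0, 8], [11, 0, 8], [12.5, 0, 7], [12.5, 0, 5], [12.5, 0, 3], [12.5, 0, 2], [12.5, 0, 2]], roll=[0, 0, 0, 0, 0, 0, 0, 0, 0, 0, 0, 0])

```text
time_s: 24.7
eef_pos: [0.5788, 0.0902, 0.0524]
tool_rot: [0.084, 0.997, -0.001, -0.002]
wrist_force: [0.1, 0.6, -0.6]
opening: 0.444
finger_force: 10.0
```

>>> send_rows(travel=[[0, 0, -0.5], [0, 0, -1], [0, 0, -1.3], [0, 0, -1.4], [0, 0, -1.4], [0, 0, -1.4], [0, 0, -1.4]], roll=[0, 0, 0, 0, 0, 0, 0])

```text
time_s: 25.28
eef_pos: [0.5808, 0.0905, 0.0413]
tool_rot: [0.084, 0.996, 0.0, 0.001]
wrist_force: [0.3, -0.7, 6.4]
opening: 0.445
finger_force: 10.0
```

>>> send_rows(travel=[[0, 0, 0], [0, 0, 0], [0, 0, 0], [0, 0, 0], [0, 0, 0]], roll=[0, 0, 0, 0, 0], fingers=0.5)

```text
time_s: 25.7
eef_pos: [0.5803, 0.0905, 0.0404]
tool_rot: [0.084, 0.996, -0.0, -0.0]
wrist_force: [0.1, 0.2, -0.5]
opening: 0.732
finger_force: 0.0
```

>>> send_rows(travel=[[0, 0, 4], [0, 0, 8], [0, 0, 12], [0, 0, 14.3], [-2, 1.2, 14.3], [-5, 3, 14.3], [-8, 4.8, 14.3], [-11, 6.6, 14.3], [-13.5, 8.1, 14.3], [-13.5, 8.1, 14.3], [-13.5, 8.1, 14.3], [-13.5, 8.1, 14.3]], roll=[0, 0, -7, -14, -21, -28, -35, -42, -49, -56, -63, -70])

```text
time_s: 26.7
eef_pos: [0.4448, 0.1721, 0.1836]
tool_rot: [0.642, 0.767, 0.0, -0.0]
wrist_force: [-0.3, -0.4, -0.4]
opening: 0.749
finger_force: 0.0
```

>>> send_rows(travel=[[0, 0, 0], [0, 0, 0], [0, 0, 0], [0, 0, -4], [0, 0, -8], [0, 0, -11], [0, 0, -13], [0, 0, -13], [0, 0, -13]], roll=[-7, -14, -20, -20, -20, -20, -20, -20, -20])

```text
time_s: 27.45
eef_pos: [0.4449, 0.1709, 0.053]
tool_rot: [0.764, 0.645, -0.001, -0.0]
wrist_force: [0.6, 0.1, -0.3]
opening: 0.751
finger_force: 0.0
```

>>> send_rows(travel=[[0, 0.05, -0.7], [0, 0.05, -1.3], [0, 0.05, -1.3], [0, 0.05, -1.3]], roll=[0, 0, 0, 0])

```text
time_s: 27.78
eef_pos: [0.4455, 0.1722, 0.0409]
tool_rot: [0.764, 0.646, 0.0, 0.0]
wrist_force: [0.4, -0.6, 0.4]
opening: 0.756
finger_force: 0.0
```

>>> send_rows(travel=[[0, 0, 0], [0, 0, 0], [0, 0, 0], [0, 0, 0], [0, 0, 0], [0, 0, 0], [0, 0, 0], [0, 0, 0]], roll=[0, 0, 0, 0, 0, 0, 0, 0], fingers=-1, squeeze=10)

```text
time_s: 28.45
eef_pos: [0.4455, 0.172, 0.0406]
tool_rot: [0.764, 0.646, 0.0, 0.0]
wrist_force: [0.3, -0.4, 4.5]
opening: 0.465
finger_force: 10.0
```

>>> send_rows(travel=[[0, 0, 2], [0, 0, 5], [0, 0, 8], [2, 0, 9], [5, -0.5, 9], [8, -1, 9], [11, -1.5, 9], [14, -2, 9], [17, -2.3, 9], [19.5, -2.5, 8], [20.6, -2.5, 5.5], [20.6, -2.5, 3.5]], roll=[0, 0, 0, 0, 0, 0, 0, 0, 0, 0, 0, 0])

```text
time_s: 29.45
eef_pos: [0.6541, 0.1464, 0.0743]
tool_rot: [0.764, 0.645, 0.001, 0.001]
wrist_force: [0.8, -0.1, -1.9]
opening: 0.464
finger_force: 10.0
```

>>> send_rows(travel=[[0, 0, -1], [0, 0, -2], [0, 0, -2.6], [0, 0, -2.9], [0, 0, -2.9], [0, 0, -2.9], [0, 0, -2.9]], roll=[0, 0, 0, 0, 0, 0, 0])

```text
time_s: 30.03
eef_pos: [0.6517, 0.1472, 0.0472]
tool_rot: [0.764, 0.646, 0.001, 0.0]
wrist_force: [0.4, 0.9, -1.2]
opening: 0.466
finger_force: 10.0
```

>>> send_rows(travel=[[0, 0, -0.05], [0, 0, -0.1], [0, 0, -0.1], [0, 0, -0.1]], roll=[0, 0, 0, 0])

```text
time_s: 30.37
eef_pos: [0.6517, 0.1472, 0.0462]
tool_rot: [0.764, 0.646, 0.0, 0.0]
wrist_force: [-2.0, -0.7, 5.7]
opening: 0.465
finger_force: 10.0
```

>>> send_rows(travel=[[0, 0, 0], [0, 0, 0], [0, 0, 0], [0, 0, 0], [0, 0, 0]], roll=[0, 0, 0, 0, 0], fingers=0.5)

```text
time_s: 30.78
eef_pos: [0.6513, 0.147, 0.0453]
tool_rot: [0.764, 0.646, -0.0, 0.0]
wrist_force: [0.2, -0.1, 0.3]
opening: 0.736
finger_force: 0.0
```

>>> send_rows(travel=[[0, 0, 4], [0, 0, 8], [0, 0, 12], [-2, -1.4, 14], [-5, -3.4, 14], [-8, -5.4, 14], [-11, -7.5, 14], [-14, -9.5, 14], [-17, -11.6, 14], [-19.7, -13.4, 14], [-19.7, -13.4, 14], [-19.7, -13.4, 14]], roll=[0, 0, 0, 0, 0, 0, 0, 0, 0, 0, 0, 0])

```text
time_s: 31.78
eef_pos: [0.4534, 0.0122, 0.1859]
tool_rot: [0.764, 0.645, 0.0, -0.0]
wrist_force: [0.6, 0.0, 0.2]
opening: 0.748
finger_force: 0.0
```

>>> send_rows(travel=[[0, 0, -4], [0, 0, -8], [0, 0, -11], [0, 0, -13], [0, 0, -13], [0, 0, -13], [0, 0, -13]], roll=[0, 0, 0, 0, 0, 0, 0])

```text
time_s: 32.37
eef_pos: [0.4554, 0.0132, 0.056]
tool_rot: [0.764, 0.646, 0.0, 0.0]
wrist_force: [-0.1, -0.1, 0.6]
opening: 0.748
finger_force: 0.0
```

>>> send_rows(travel=[[0, 0, -0.8], [0, 0, -1.5], [0, 0, -1.5], [0, 0, -1.5], [0, 0, -1.5]], roll=[0, 0, 0, 0, 0])

```text
time_s: 32.78
eef_pos: [0.4544, 0.013, 0.0407]
tool_rot: [0.764, 0.646, 0.0, 0.0]
wrist_force: [0.2, -0.2, 0.3]
opening: 0.747
finger_force: 0.0
```

>>> send_rows(travel=[[0, 0, 0], [0, 0, 0], [0, 0, 0], [0, 0, 0], [0, 0, 0], [0, 0, 0], [0, 0, 0], [0, 0, 0]], roll=[0, 0, 0, 0, 0, 0, 0, 0], fingers=-1, squeeze=10)

```text
time_s: 33.45
eef_pos: [0.4544, 0.013, 0.0405]
tool_rot: [0.764, 0.646, 0.0, 0.0]
wrist_force: [-0.4, -0.6, 1.5]
opening: 0.47
finger_force: 10.0
```

>>> send_rows(travel=[[0, 0, 2], [0, 0, 5], [0, 0, 8], [2, 0, 9], [5, 0, 9], [8, 0, 9], [11, 0, 9], [14, 0, 9], [16.5, 0, 8], [17.3, 0, 6], [17.3, 0, 4], [17.3, 0, 3]], roll=[0, 0, 0, 0, 0, 0, 0, 0, 0, 0, 0, 0])

```text
time_s: 34.45
eef_pos: [0.6265, 0.0131, 0.0679]
tool_rot: [0.764, 0.646, -0.001, -0.001]
wrist_force: [-0.6, -0.7, -0.6]
opening: 0.471
finger_force: 10.0
```

>>> send_rows(travel=[[0, 0, -1], [0, 0, -1.8], [0, 0, -2.3], [0, 0, -2.45], [0, 0, -2.45], [0, 0, -2.45], [0, 0, -2.45]], roll=[0, 0, 0, 0, 0, 0, 0])

```text
time_s: 35.03
eef_pos: [0.6276, 0.013, 0.0465]
tool_rot: [0.764, 0.646, 0.0, 0.0]
wrist_force: [-0.7, 0.6, -1.9]
opening: 0.467
finger_force: 10.0
```

Lower the last bit, release, lift, and swing clear to the right so the camera can see.

>>> send_rows(travel=[[0, 0, -0.05], [0, 0, -0.08], [0, 0, -0.08], [0, 0, -0.08]], roll=[0, 0, 0, 0])

```text
time_s: 35.37
eef_pos: [0.6277, 0.013, 0.0461]
tool_rot: [0.764, 0.646, 0.001, 0.0]
wrist_force: [-2.4, -0.0, 7.8]
opening: 0.468
finger_force: 10.0
```

>>> send_rows(travel=[[0, 0, 0], [0, 0, 0], [0, 0, 0], [0, 0, 0], [0, 0, 0]], roll=[0, 0, 0, 0, 0], fingers=0.5)

```text
time_s: 35.78
eef_pos: [0.6273, 0.013, 0.0451]
tool_rot: [0.764, 0.646, -0.0, 0.0]
wrist_force: [-0.3, -0.7, -0.1]
opening: 0.74
finger_force: 0.0
```

>>> send_rows(travel=[[0, 0, 4], [0, 0, 8], [0, 0, 12], [0, 0, 15], [0, -4, 16], [0, -8, 16], [-1, -12, 16], [-1, -16, 16], [-2, -20, 16], [-2, -24, 16], [-3, -28, 16], [-3, -32, 16]], roll=[0, 0, 0, 0, 0, 0, 0, 0, 0, 0, 0, 0])

```text
time_s: 36.78
eef_pos: [0.5954, -0.3091, 0.2052]
tool_rot: [0.764, 0.645, -0.0, -0.0]
wrist_force: [1.2, -0.4, -0.9]
opening: 0.748
finger_force: 0.0
```

>>> send_rows(travel=[[0, -4, 0], [0, -8, 0], [0, -8, 0], [0, -8, 0]], roll=[0, 0, 0, 0])

```text
time_s: 37.12
eef_pos: [0.5958, -0.3903, 0.2048]
tool_rot: [0.765, 0.644, -0.001, 0.0]
wrist_force: [0.8, 1.2, -1.0]
opening: 0.747
finger_force: 0.0
```

Run:
```python
from h import *
c=cam('top','top5')
cv2.imwrite('pics/c5.png',cv2.resize(c['image'][190:310,170:320],None,fx=5,fy=5,interpolation=cv2.INTER_CUBIC)[:,:,::-1])
b=cv2.imread('pics/top0.png');a=cv2.imread('pics/top5.png')
# lid template shift before->after
for n,(x0,y0,x1,y1) in dict(brown=(176,208,208,240),green=(264,217,298,252),salt=(219,259,247,288)).items():
    t=b[y0:y1,x0:x1];f=lambda i:cv2.resize(i,None,fx=5,fy=5,interpolation=cv2.INTER_CUBIC)
    r=cv2.matchTemplate(f(a[y0-8:y1+8,x0-8:x1+8]),f(t),cv2.TM_CCOEFF_NORMED);_,v,_,l=cv2.minMaxLoc(r)
    print(n,round(v,3),'shift px',np.array(l)/5-8)
```

```text
brown 0.989 shift px [ 0.  -0.2]
green 0.965 shift px [-0.2  0.8]
salt 0.847 shift px [0.  0.4]
```

View pics/top5.png

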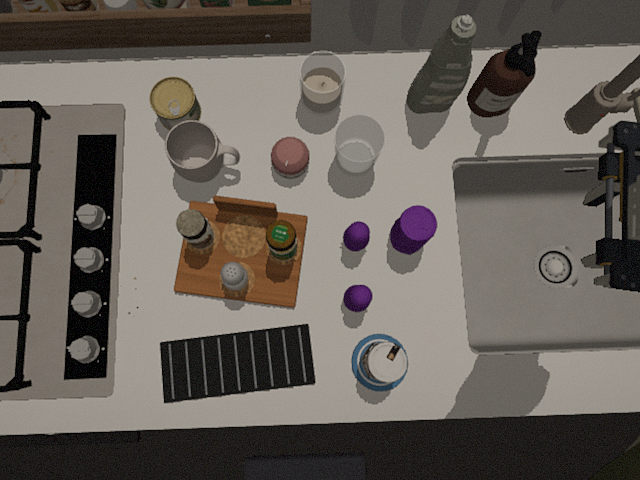

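View pics/c5.png

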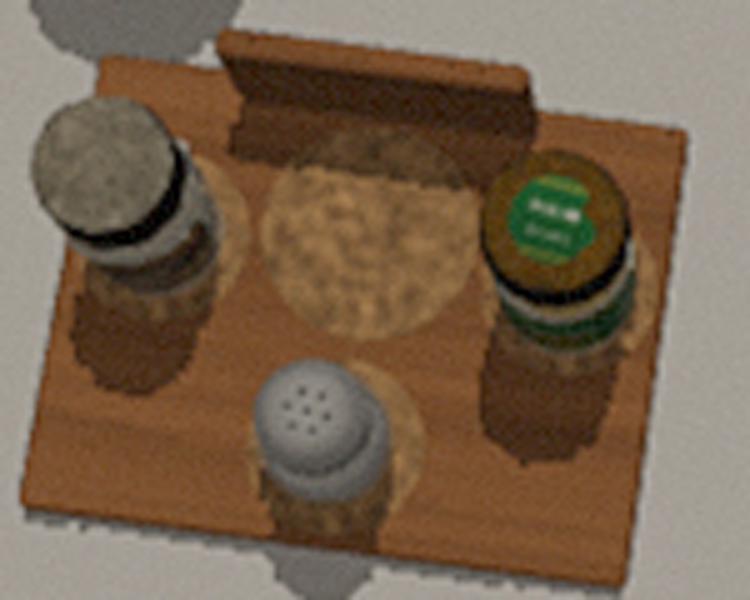

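All three are back on their discs within about 1 mm: brown at (191,223), green at (281,235), salt at (232,273). The honey is on the coaster, and the bystanders and look-alikes have not moved. The arm touches nothing.

```bash
python3 -c "
from cell import ticket
print(ticket.sign_off())"
```

```text
the job is handed in; nothing more can be done
None
```

The honey jar stands in the middle of the blue coaster, the salt and both spice jars are back within about 1 mm of where they started, and I handed the job in after about 37 s of robot time.

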